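Clamp a rolling pin's loose handle with a one-hand bar clamp

ROBOT

A 6-joint arm with a two-finger parallel gripper is mounted at the origin on a cart in front of the work surface, level with it; the furniture and walls round the work are solid. World frame = base frame: x ahead of the robot, y to its left, z up, the work surface at z = 0. Lengths are in m, angles in rad, forces in N, time in s.
With the tool pointing down it reaches from about 0.275 to 0.875 m from the base axis. Payload 12.5 kg.
Tool frame: the origin (TCP) lies between the finger pads, 19 mm behind the fingertips; this is the grasp point; z points along the fingers, y is the line along which they close (so a half turn about z gives the same grasp; the last joint's range is limited). The gripper opens to 85 mm and grips with 20 to 120 N. Pads are 22 mm wide; open, the fingers measure 114 mm over their backs; the gripper's body (76 mm by 85 mm) begins 54 mm behind the grasp point. The pads swing forward as they close: fully open they stand 13 mm farther back than shut.
Start: joints at [1.116, 0.351, 1.652, -0, 1.139, -0.085], TCP at [0.199, 0.513, 0.25] pointing down, gripper open.
Joint ranges: [-2.75, 2.75], [-0.79, 2.1], [0.01, 2.65], [-1.57, 4.71], [0.07, 3.14], [-2.87, 2.87]. Speed limits (rad/s): [2.22, 2.22, 2.79, 3.14, 3.14, 3.14].

INTERFACE

Orientations are given as a 3x3 rotation matrix whose columns are the frame's x, y, z axes.
In Python, from bench import manip gives the robot as it stands. Calls block until the motion is done:
- manip.move_ptp(position, orientation): joint-space move of the TCP to a pose.
- manip.move_l(position, attitude=None, max_speed=0.15): straight line of the TCP; attitude=None keeps the orientation; max_speed is the mean speed in m/s.
- manip.move_j(angles): joint-space move.
- manip.set_gripper(opening, effort=None): opening from 0.0 (shut) to 1.0 (fully open); effort is the grip in N (None keeps the last); returns when the fingers have stopped.
- manip.dwell(seconds).
- manip.inverse_kinematics(position, orientation): joint angles nearest the present ones, or None.
- manip.grab_frame(name): name is "scene" or "top" or "wrist"; returns (picture, depth): 420x560x3 uint8, red, green, blue; 420x560 float32, m along the optical axis (not along the pixel's ray), 0 where there is no reading.
- manip.get_calibration(name): a dict with "camera_matrix" (3x3 intrinsics, pixels), "k1" (the pictures are not rectified: a ray, as slopes to the right and down, at radius r is drawn at 1 + k1 r^2 times it, then the intrinsics apply), "R" (3x3) and "t" (3): a world point X has camera coordinates R X + t. Camera axes: x right, y down, z forward; pixel columns grow to the right and rows downward; lengths in m; the calibration is good to about 2 mm. A picture is of the moment at which its call begins: read the wrist's pose just before it. get_calibration takes no time and is no camera call; for the wrist camera it gives the pose at the moment of the call.
A pose or a line that the arm cannot do raises manip.Unreachable and nothing moves.
- manip.sign_off(): hands the job in; it is judged then, once.
Trained networks look in the newest picture that a camera, given by its name, has taken for a name from the list of things; names that differ only in an ending like _2 or _b are one class to them, and where a whole thing is asked for, a point or a joint stands for the part that bears it (a point fixed in the world has none). Each returns a list of dicts, best first, with "confidence" (0 to 1); they miss things now and then, are a little off and sometimes report something else, mostly with a low value. They report only what shows in the picture. A call takes as long as a camera call.
- manip.look_for(camera, name): "at" ([x, y, z] in m, in world coordinates, good to about 4 mm: the middle of the surface that is visible of it).
Readings, each from a call of its own:
- manip.current_time(): time.
- manip.current_qpos(): joint angles.
- manip.current_joint_vel(): joint speeds.
- manip.current_joint_torque(): joint torques, N m.
- manip.current_ee_pos(): TCP position.
- manip.current_tcp_rot(): TCP orientation.
- manip.current_force(): force on the tool from outside, world axes, zero at the start.
- manip.current_ft_torque(): the same for the moment, N m.
- manip.current_grip_width(): opening from 0.0 (shut) to 1.0 (fully open).
- manip.current_grip_force(): force on a finger pad.
Only numpy, scipy, OpenCV 4.12 (cv2) and the standard library are available. Lean on these libraries where they do the work, as an engineer would, in place of code of your own. Each camera call takes 0.05 s, during which the arm holds its last target. There are 200 camera calls.

TASK

Glue-up: set the loose rolling-pin handle's tapered tenon into the bored end of the pin on the clamping board, as deep as it goes by hand, and let go of it. Then pump the bar clamp's trigger (squeeze it towards the upright grip, let it spring back, squeeze again) until the sliding jaw meets the handle, and squeeze on until the handle is fully home and the jaw's soft pad is squashed by about half its give, never near all of it, which would crush the wood. The clamp has no lock, so finish while still holding the trigger squeezed with that steady pressure on the handle, and leave everything standing around where it is.

Things in the scene. Friction and masses are not known exactly. Their poses are not given: they have to be found in the camera images.
- board: Pale wooden clamping board 200 x 400 x 12 mm fixed on the counter, origin at its underside; +y lengthways from the sliding jaw to the clamp's upright grip, +x across from pin to bar. The pin lies parallel to y at x = -45 mm, axis 50 mm up, in two V-rests; stop posts at its fixed-handle end stop it at +y only. The clamp's bar is parallel at x = +40 mm, top 59 mm up.
- handle_rest (a point): Bottom of a third, small V-rest on the board's y line of the pin: 12 mm long, 18 mm wide, its top 38 mm above the counter, below the handle's flanks, so fingers pass beside it. It carries the loose handle's barrel level, its axis 50 mm up and within 0.6 mm of the pin's axis, while the tenon is pushed in. It lies about 29 mm before the bore's mouth.
- rolling_pin: Small turned rolling pin of pale wood, 0.26 kg, loose in its rests: roller 44 mm thick, 110 mm long, one handle (52 mm) fixed on the far end. Origin on its axis at the middle of the bored end face, y axis along the axis into the wood. Bore 19 mm wide at the mouth (chamfered to 21), tapering to 13.6 mm at the bottom, 23 mm deep. May be turned about its y.
- pin_handle: Loose turned handle, 45 g, lying on the counter, axis 14 mm up. Origin on the axis at the shoulder, y axis towards the tapered tenon (20 mm long, 17.4 mm thick at the shoulder, 10 to 13 at the tip). Barrel 52 mm towards -y: collar 28 mm thick, waist 23, straight 28 mm from 20 to 40 mm behind the shoulder, rounded end. May be turned about its y. Home: origin meets the pin's origin.
- handle_grip (a point): Point on the loose handle's axis 30 mm behind the shoulder, middle of the straight 28 mm barrel: grasp here, across the axis.
- clamp: Black one-hand bar clamp, jaws level, grip upright. Its head is guided between cleats and floats lengthways (y) 22 mm either way at 1 to 2 N, so it centres itself between closing fingers. Axes as the board; it carries bar, trigger and both jaws. Head 31 mm wide, top 83 mm above the counter; only grip and trigger stand higher.
- clamp_grip (a point): Outer (+y) face of the clamp's upright fixed grip, 118 mm above the counter. The grip is 26 mm wide, 15 mm thick, its top 150 mm up. Squeeze with the tool pointing down and the fingers closing along the board's y, one on this face and one on the trigger.
- trigger_grip (a point): Outer (-y) face of the grey curved trigger (24 mm wide, top about 146 mm up), 118 mm above the counter when released. Outer faces of trigger and grip are about 68 mm apart when released, about 36 mm when fully squeezed.
- trigger (a joint): Trigger angle: 0 released, 0.34 rad fully squeezed. A 3 to 5 N spring returns it. Its pawl catches 5.2 mm teeth on the bar: once caught, squeezing draws the sliding jaw 41 mm per rad towards the fixed jaw, about 10.4 mm net a full stroke; on return it slips back. Finger force acts 2.3-fold on the jaw. A brake holds the bar against 6 N only: letting go loses the pressure.
- bar: The clamp's steel bar with the sliding jaw at its -y end; axes as the board. The jaw reaches across to the pin's axis and carries a 36 x 36 mm soft pad.
- pad_face (a point): Centre of the face of the sliding jaw's soft pad, on the line of the pin's axis; moves to +y as the clamp closes. At the start it is 33 to 49 mm from where the end of a handle that is home will be.
- fixed_pad (a point): Centre of the face of the fixed jaw's pad, on the line of the pin's axis, at first 5 to 14 mm beyond the tip of the pin's fixed handle. Pin with handle home is 214 mm from tip to tip.
- jaw_pad (a joint): How far the sliding jaw's soft pad is squashed (m): 0 free, 0.008 bottomed, 6 N per mm. Half is 0.004 (24 N).
- glue_bottle: White glue bottle 48 mm thick, 130 mm high with its grey cone nozzle, standing behind; bystander. Origin at the middle of its underside.
- pod_a: White brew pod 51 mm wide, 43 mm high, on the near side; bystander. Origin at the middle of its underside.
- cream_cup: Creamer tub 41 mm wide, 27 mm high, at the left; bystander. Origin at the middle of its underside.
- small_bottle: Brown dropper bottle 28 mm thick, 66 mm high, black cap, at the right; bystander. Origin at the middle of its underside.

How it is judged:
By the outcome, as a careful person would: the job done as asked, in the order asked, and still so for the second after the job is handed in, while the arm keeps its last pose, push and grip.
It also fails if it takes over 61 s, if anything falls off the work surface, if the arm or the gripper's body presses on something with over 40 N, if the wrist force passes 120 N, or if a joint passes its speed limit or range.

## Working session

There is one attempt and no reset: what is moved stays moved. The work goes in short steps, each a Python script; the robot and the scene stay as the last script left them, time stands still between calls to the robot, and variables do not carry over. Pictures are saved under pics/ and viewed, at most 10 in all, crops included, and the job is handed in when it is done.

```bash
mkdir -p pics; cat > h.py <<'E'
import numpy as np, cv2
from bench import manip
def cloud(name):
    cal=manip.get_calibration(name); im,d=manip.grab_frame(name)
    K=np.array(cal["camera_matrix"]);R=np.array(cal["R"]);t=np.array(cal["t"])
    v,u=np.mgrid[0:d.shape[0],0:d.shape[1]]
    p=np.stack([u,v],-1).reshape(-1,1,2).astype(float)
    # undistort by iterating
    s=cv2.undistortPoints(p,K,np.array([cal["k1"],0,0,0,0.])).reshape(-1,2)
    z=d.reshape(-1); X=np.c_[s*z[:,None],z]; W=(X-t)@R
    W[z==0]=np.nan
    return im,W.reshape(*d.shape,3)
def save(im,f): cv2.imwrite("pics/"+f,im[:,:,::-1])
E
python3 - <<'E'
from h import *
for c in ["scene","top"]:
    im,W=cloud(c); save(im,c+"0.png"); np.save(c+"0.npy",W)
    for n in ["board","rolling_pin","pin_handle","handle_grip","clamp_grip","trigger_grip","pad_face","fixed_pad","handle_rest","clamp","glue_bottle","pod_a","cream_cup","small_bottle"]:
        print(c,n,[(np.round(r["at"],4).tolist(),round(r["confidence"],2)) for r in manip.look_for(c,n)[:2]])
print(manip.current_time())
E
```

```text
scene board [([0.4759, 0.0459, 0.0127], 0.88), ([0.4229, 0.0513, 0.062], 0.69)]
scene rolling_pin [([0.4237, 0.0557, 0.0603], 0.74)]
scene pin_handle [([0.4053, -0.3368, 0.0213], 0.51)]
scene handle_grip [([0.4119, -0.3339, 0.0209], 0.66), ([0.5859, -0.3925, 0.0365], 0.54)]
scene clamp_grip [([0.4996, 0.1716, 0.0625], 0.78), ([0.5059, 0.1863, 0.1099], 0.6)]
scene trigger_grip [([0.5041, 0.1881, 0.1094], 0.72)]
scene pad_face [([0.4653, 0.4335, 0.0271], 0.2)]
scene fixed_pad []
scene handle_rest [([0.4769, 0.0485, 0.0144], 0.81)]
scene clamp [([0.4972, 0.1656, 0.0616], 0.75)]
scene glue_bottle [([0.6028, -0.2364, 0.067], 0.84)]
scene pod_a [([0.3474, -0.1476, 0.0321], 0.68)]
scene cream_cup [([0.4651, 0.4328, 0.0294], 0.51)]
scene small_bottle [([0.5869, -0.3936, 0.0425], 0.77)]
top board [([0.4766, 0.0635, 0.0127], 0.74)]
top rolling_pin [([0.423, 0.0608, 0.0617], 0.91)]
top pin_handle [([0.4086, -0.3318, 0.0226], 0.65)]
top handle_grip [([0.4795, 0.0631, 0.0153], 0.63), ([0.4067, -0.3347, 0.0258], 0.49)]
top clamp_grip [([0.502, 0.1713, 0.0636], 0.66)]
top trigger_grip []
top pad_face []
top fixed_pad [([0.4367, -0.0982, 0.0713], 0.41), ([0.4597, 0.4344, 0.0276], 0.35)]
top handle_rest [([0.4797, 0.0589, 0.0167], 0.88)]
top clamp [([0.4981, 0.1695, 0.0637], 0.89)]
top glue_bottle [([0.6048, -0.2309, 0.0726], 0.57)]
top pod_a [([0.3447, -0.1436, 0.0361], 0.51)]
top cream_cup [([0.4992, 0.1734, 0.0623], 0.17)]
top small_bottle [([0.5863, -0.3946, 0.0399], 0.51)]
1.5
```

View pics/scene0.png

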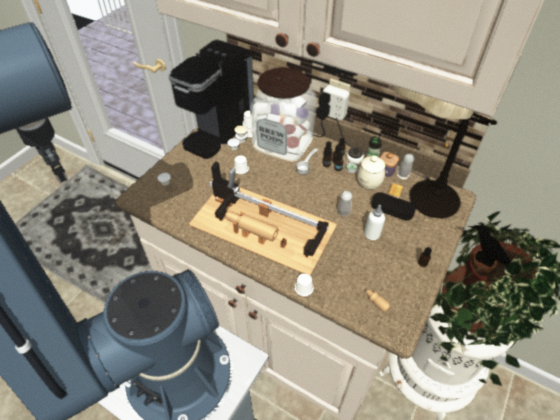

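View pics/top0.png

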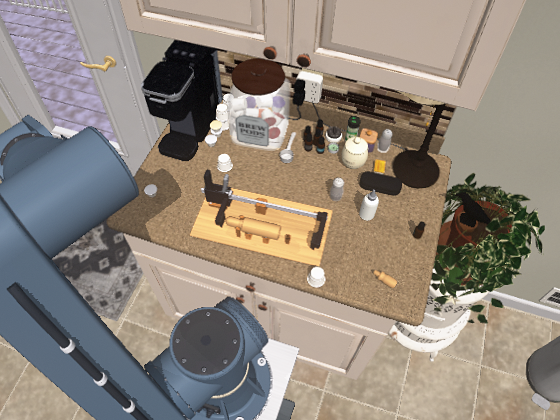

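The scene and top images show the board at about (265,225) with the clamp grip and trigger at its left end (215,190), the sliding jaw at the right end (318,230) and the pin between them. The loose handle lies at about (385,278), with the pod at (317,277). I'll take closer wrist views over the board and then over the handle.

```bash
python3 - <<'E'
from h import *
R0=np.array(manip.current_tcp_rot()); c=manip.get_calibration("wrist")
print(R0.round(3)); R=np.array(c["R"]);t=np.array(c["t"]); C=-R.T@t
print("cam rel tcp",(R0.T@(C-manip.current_ee_pos())).round(3),(R@R0).round(2), c["camera_matrix"],c["k1"])
Rx=np.array([[0,1,0],[1,0,0],[0,0,-1.]]) # tool y along world x
Ra=np.array([[0,-1,0],[-1,0,0],[0,0,-1.]])
for n,RR in [("x",Rx),("-x",Ra)]:
  for p in [(0.42,0.05,0.35),(0.41,-0.33,0.3)]:
    print(n,p,manip.inverse_kinematics(p,RR))
E
```

```text
[[-0.932  0.361 -0.   ]
 [ 0.361  0.932  0.   ]
 [ 0.    -0.    -1.   ]]
cam rel tcp [ 0.082  0.    -0.126] [[ 0.    1.    0.  ]
 [-0.95  0.   -0.32]
 [-0.32 -0.    0.95]] [[302.8804093    0.         276.09009048]
 [  0.         302.8804093  211.78241619]
 [  0.           0.           1.        ]] -0.062393417521238205
x (0.42, 0.05, 0.35) [ 8.32930007e-03  1.43672688e-02  1.81126643e+00 -4.44089210e-16
  1.31595896e+00  8.32930007e-03]
x (0.41, -0.33, 0.3) [-7.66174968e-01  2.58812160e-01  1.64997978e+00 -4.44089210e-16
  1.23280072e+00 -7.66174968e-01]
-x (0.42, 0.05, 0.35) None
-x (0.41, -0.33, 0.3) [-7.66174968e-01  2.58812160e-01  1.64997978e+00 -4.44089210e-16
  1.23280072e+00  2.37541769e+00]
```

```bash
python3 - <<'E'
from h import *
Rx=np.array([[0,1,0],[1,0,0],[0,0,-1.]])
def look(tag,names):
    im,W=cloud("wrist"); save(im,tag+".png"); np.save(tag+".npy",W)
    for n in names:
        print(tag,n,[(np.round(r["at"],4).tolist(),round(r["confidence"],2)) for r in manip.look_for("wrist",n)[:2]])
manip.move_ptp((0.45,0.05,0.30),Rx)
look("wb",["rolling_pin","clamp_grip","trigger_grip","pad_face","fixed_pad","handle_rest"])
manip.move_ptp((0.407,-0.335,0.2),Rx)
look("wh",["pin_handle","handle_grip"])
print(manip.current_time())
E
python3 -c "
import cv2,numpy as np
a=cv2.imread('pics/wb.png');b=cv2.imread('pics/wh.png')
cv2.imwrite('pics/w2.png',np.vstack([a,b])[:, :].copy() if 0 else cv2.resize(np.hstack([a,b]),(800,300)))"
```

```text
wb rolling_pin [([0.4389, 0.0749, 0.0677], 0.63)]
wb clamp_grip [([0.5032, 0.174, 0.0627], 0.55), ([0.5067, -0.0915, 0.0587], 0.42)]
wb trigger_grip [([0.5037, 0.1835, 0.1403], 0.79), ([0.5023, 0.1799, 0.0597], 0.73)]
wb pad_face [([0.4473, -0.0975, 0.0592], 0.85)]
wb fixed_pad [([0.5008, 0.1793, 0.0617], 0.97)]
wb handle_rest [([0.481, 0.111, 0.0167], 0.91)]
wh pin_handle [([0.4178, -0.3311, 0.0205], 0.92)]
wh handle_grip [([0.4149, -0.3325, 0.0224], 0.91)]
5.4
```

View pics/wb.png

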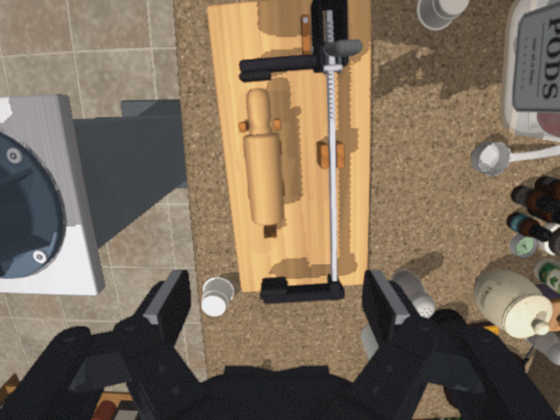

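View pics/wh.png

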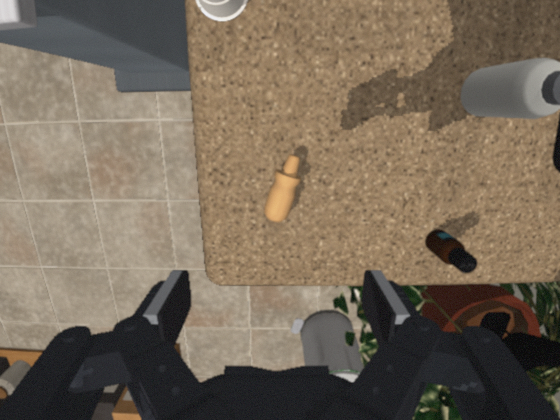

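The wrist view of the board shows the pin roller from (262,140) to (268,222), the handle rest at (270,231), the sliding jaw at (300,290) and the grip with trigger near (325,30). The handle view shows the barrel at (280,203) and the tenon at (292,163), so the tenon points to +y and slightly +x.

```bash
cat > fit.py <<'E'
from h import *
from scipy.optimize import least_squares
def cyl(P,r,zc,p0,yaw0):
    # axis horizontal: distance to axis = r ; params x offset normal, yaw, z
    def f(q):
        d=np.array([np.cos(q[1]),np.sin(q[1])]); n=np.array([-d[1],d[0]])
        a=(P[:,:2]-p0)@n-q[0]; return np.hypot(a,P[:,2]-q[2])-r
    s=least_squares(f,[0,yaw0,zc],loss="soft_l1",f_scale=0.001)
    d=np.array([np.cos(s.x[1]),np.sin(s.x[1])]); n=np.array([-d[1],d[0]])
    return p0+n*s.x[0],d,s.x,np.sqrt(np.mean(s.fun**2))
if __name__=="__main__":
    W=np.load("wh.npy").reshape(-1,3)
    m=(np.hypot(W[:,0]-.414,W[:,1]+.332)<.06)&(W[:,2]>.006)&(W[:,2]<.04); P=W[m]
    print("handle n",m.sum(),P.max(0),P.min(0))
    c=P[:,:2].mean(0); d=np.linalg.svd(P[:,:2]-c)[2][0]; d*=np.sign(d[1]); 
    s=(P[:,:2]-c)@d; w=(P[:,:2]-c)@np.array([-d[1],d[0]])
    print("pca",c,np.degrees(np.arctan2(d[1],d[0])),s.min(),s.max())
    for a in np.arange(-.05,.045,.004):
        k=(s>=a)&(s<a+.004)
        if k.sum(): print(round(a,3),k.sum(),w[k].min().round(4),w[k].max().round(4),P[k,2].max().round(4))
    W=np.load("wb.npy").reshape(-1,3)
    b=(W[:,2]>.008)&(W[:,2]<.016)&(abs(W[:,0]-.48)<.15)&(abs(W[:,1]-.05)<.25)
    print("board z",np.median(W[b,2]), W[b].min(0),W[b].max(0))
    z=W[(abs(W[:,0]-.42)<.04)&(abs(W[:,1]-.06)<.13)&(W[:,2]>.052)&(W[:,2]<.085)]
    for a in np.arange(-.07,.19,.006):
        k=z[(z[:,1]>=a)&(z[:,1]<a+.006)]
        if len(k): print(round(a,3),len(k),k[:,0].min().round(4),k[:,0].max().round(4),k[:,2].max().round(4))
    P=z[(z[:,1]>0.01)&(z[:,1]<.085)]
    print("pin",cyl(P,.022,.05,np.array([.43,.05]),np.pi/2))
    q=W[(W[:,0]>.48)&(W[:,0]<.54)&(W[:,1]>-.07)&(W[:,1]<.13)&(W[:,2]>.05)&(W[:,2]<.066)]
    l=np.polyfit(q[:,1],q[:,0],1); print("bar",len(q),l,np.degrees(np.arctan(l[0])),np.median(q[:,2]), "x at .05",np.polyval(l,.05))
    q=W[(W[:,0]>.38)&(W[:,0]<.56)&(W[:,1]>.11)&(W[:,1]<.26)&(W[:,2]>.075)]
    for a in np.arange(.11,.26,.005):
        k=q[(q[:,1]>=a)&(q[:,1]<a+.005)]
        if len(k): print("g",round(a,3),len(k),k[:,0].min().round(4),k[:,0].max().round(4),k[:,2].max().round(4))
E
python3 fit.py
```

```text
handle n 1488 [ 0.43412997 -0.29438469  0.03189562] [ 0.39496712 -0.3651589   0.00662614]
pca [ 0.41514359 -0.33017651] 71.91640460489208 -0.03492568722269322 0.036531581160998146
-0.038 10 -0.0081 0.0064 0.0251
-0.034 46 -0.0114 0.0112 0.0288
-0.03 73 -0.0136 0.0112 0.0297
-0.026 88 -0.0147 0.0126 0.0309
-0.022 93 -0.0146 0.0127 0.0312
-0.018 95 -0.0144 0.0127 0.0319
-0.014 97 -0.0143 0.0129 0.0316
-0.01 99 -0.0146 0.0129 0.031
-0.006 110 -0.0146 0.0129 0.0307
-0.002 101 -0.0138 0.0119 0.0302
0.002 93 -0.0122 0.011 0.0284
0.006 76 -0.0124 0.0117 0.0304
0.01 100 -0.014 0.0132 0.0312
0.014 135 -0.0146 0.013 0.0305
0.018 65 -0.0092 0.0074 0.0247
0.022 59 -0.0081 0.007 0.0254
0.026 57 -0.0075 0.0067 0.024
0.03 54 -0.0069 0.0061 0.0241
0.034 37 -0.0056 0.0052 0.0239
board z 0.013932604630133717 [ 0.33699022 -0.14948742  0.00803837] [0.62973392 0.26547773 0.01599992]
-0.004 103 0.4193 0.4593 0.0739
0.002 143 0.418 0.4593 0.0751
0.008 152 0.4183 0.4593 0.0753
0.014 156 0.4171 0.4592 0.0756
0.02 157 0.4173 0.4592 0.0747
0.026 159 0.416 0.4592 0.0747
0.032 166 0.4163 0.4592 0.075
0.038 164 0
[... 745 characters left out ...]
56
pin (array([0.43584125, 0.05045616]), array([-0.07785638,  0.99696459]), array([-0.00585904,  1.64873158,  0.05156578]), np.float64(0.0006168636045645937))
bar 1394 [-0.07480083  0.52314866] -4.277805111736407 0.060365181874110135 x at .05 0.5194086174585437
g 0.175 85 0.4955 0.5222 0.1508
g 0.18 292 0.495 0.5257 0.1535
g 0.185 248 0.4947 0.5253 0.1528
g 0.19 66 0.4944 0.5168 0.1491
g 0.195 50 0.4939 0.5073 0.1078
g 0.2 45 0.4937 0.524 0.0886
g 0.205 73 0.4932 0.5239 0.0839
g 0.21 66 0.4927 0.5241 0.0828
g 0.215 70 0.4914 0.5225 0.083
g 0.22 71 0.4913 0.5223 0.0845
g 0.225 65 0.4908 0.522 0.0833
g 0.23 186 0.4905 0.5219 0.1006
g 0.235 119 0.4903 0.5214 0.0982
g 0.24 6 0.4902 0.5212 0.0807
```

```bash
python3 - <<'E'
from h import *
W=np.load("wb.npy").reshape(-1,3); W=W[~np.isnan(W[:,0])]
c=np.array([.4358,.0505]); d=np.array([-.0765,.99707]); n=np.array([d[1],-d[0]])
s=(W[:,:2]-c)@d; w=(W[:,:2]-c)@n
k=(abs(w)<.004)&(W[:,2]>.03)
for a in np.arange(-.19,-.03,.004):
    m=k&(s>=a)&(s<a+.004)
    if m.sum(): print(round(a,3),m.sum(),W[m,2].min().round(3),W[m,2].max().round(3))
m=k&(W[:,2]>.06); ss=np.sort(s[m]); print("mouth s",ss[ss>-.08][:5],"jaw s max",ss[ss<-.08][-5:])
g=(abs(w-.085)<.02)&(W[:,2]>.1)&(s>.08)
print("grip/trig s range",s[g].min(),s[g].max(),np.median(w[g]))
# handle grasp
R0=lambda y:np.array([[np.cos(y),np.sin(y),0],[np.sin(y),-np.cos(y),0],[0,0,-1.]])
yaw=np.radians(71.9); dh=np.array([np.cos(yaw),np.sin(yaw)]); nh=np.array([-dh[1],dh[0]])
p=np.array([.41514,-.33018])+dh*(-.0132)-nh*.0006
p[1]-=.0005
print(p)
manip.move_ptp((*p,.10),R0(yaw)); manip.move_l((*p,.0215),max_speed=.08)
manip.set_gripper(0.2,effort=30); print("w",manip.current_grip_width(),manip.current_grip_force(),np.round(manip.current_force(),2))
manip.move_l((*p,.15),max_speed=.15)
print(manip.current_grip_width(),manip.current_grip_force(),manip.current_time(),np.round(manip.current_force(),2))
E
```

```text
-0.178 7 0.064 0.066
-0.174 15 0.064 0.066
-0.17 7 0.064 0.067
-0.166 4 0.072 0.072
-0.162 18 0.069 0.074
-0.158 11 0.07 0.072
-0.154 37 0.042 0.071
-0.15 59 0.037 0.069
-0.09 2 0.037 0.038
-0.086 15 0.035 0.038
-0.082 14 0.035 0.039
-0.078 24 0.031 0.039
-0.058 1 0.07 0.07
-0.054 17 0.071 0.074
-0.05 16 0.072 0.074
-0.046 22 0.071 0.075
-0.042 16 0.071 0.075
-0.038 20 0.071 0.075
-0.034 24 0.072 0.076
mouth s [-0.05431839 -0.05372058 -0.05366388 -0.05330828 -0.05302022] jaw s max [-0.14930266 -0.14920451 -0.14908247 -0.14907153 -0.14874927]
grip/trig s range 0.12231586007323916 0.17833954068327937 0.08076673730282113
[ 0.41160938 -0.34341321]
w 0.31841097503431715 30.68061724305153 [-0.33  1.26  3.31]
0.3162175507894034 30.288734883069992 8.5833 [-0.63  0.11  0.23]
```

```bash
cat >> h.py <<'E'
c0=np.array([.4358,.0505]); d0=np.array([-.0765,.99707]); n0=np.array([d0[1],-d0[0]])
R0=lambda y:np.array([[np.cos(y),np.sin(y),0],[np.sin(y),-np.cos(y),0],[0,0,-1.]])
YAW=np.arctan2(d0[1],d0[0])
def P(s,w,z): return (*(c0+d0*s+n0*w),z)
E
python3 - <<'E'
from h import *
manip.move_ptp(P(-.1115,0,.15),R0(YAW)); manip.move_l(P(-.1115,0,.08))
im,W=cloud("wrist"); save(im,"pre.png"); np.save("pre.npy",W)
im,W2=cloud("top"); np.save("pret.npy",W2); cv2.imwrite("pics/pret.png",im[:,:,::-1])
print(manip.current_time(),manip.current_force(),manip.current_grip_width())
for nm,A in [("wrist",W),("top",W2)]:
    A=A.reshape(-1,3); A=A[~np.isnan(A[:,0])]
    s=(A[:,:2]-c0)@d0; w=(A[:,:2]-c0)@n0
    for a in np.arange(-.14,.06,.006):
        m=(s>=a)&(s<a+.006)&(abs(w)<.026)&(A[:,2]>.052)&(A[:,2]<.1)
        if m.sum()>3: print(nm,round(a,3),m.sum(),np.round([w[m].min(),w[m].max(),(w[m].min()+w[m].max())/2,A[m,2].max()],4))
E
```

```text
10.4 [-0.39430825  0.70479196 -1.09435834] 0.31961077087847156
wrist -0.134 93 [-0.0104  0.0117  0.0006  0.0877]
wrist -0.128 410 [-0.0128  0.0141  0.0006  0.0963]
wrist -0.122 675 [-0.0129  0.0142  0.0007  0.0999]
wrist -0.116 702 [-0.0128  0.0142  0.0007  0.0992]
wrist -0.11 1353 [-0.026   0.0259 -0.      0.1   ]
wrist -0.104 1875 [-0.0195  0.0206  0.0005  0.1   ]
wrist -0.098 672 [-0.0115  0.0131  0.0008  0.0882]
wrist -0.092 492 [-0.0128  0.014   0.0006  0.0894]
wrist -0.086 1133 [-0.0131  0.0147  0.0008  0.09  ]
wrist -0.08 481 [-0.0072  0.0089  0.0009  0.0839]
wrist -0.074 437 [-0.0067  0.0079  0.0006  0.0834]
wrist -0.068 492 [-0.0061  0.0069  0.0004  0.0826]
wrist -0.062 12 [-0.0038  0.0046  0.0004  0.0787]
wrist -0.056 636 [-0.0215  0.0203 -0.0006  0.0748]
wrist -0.05 1173 [-0.0222  0.0209 -0.0006  0.0752]
wrist -0.044 1212 [-0.022   0.0204 -0.0008  0.0749]
wrist -0.038 1291 [-0.0221  0.0208 -0.0007  0.0753]
wrist -0.032 1313 [-0.0222  0.021  -0.0006  0.0753]
wrist -0.026 1370 [-0.0222  0.0208 -0.0007  0.0752]
wrist -0.02 1414 [-0.0222  0.0211 -0.0005  0.0753]
wrist -0.014 1
[... 917 characters left out ...]
.026 27 [-0.024   0.0146 -0.0047  0.0744]
top -0.02 29 [-0.0226  0.015  -0.0038  0.0749]
top -0.014 28 [-0.0222  0.0173 -0.0025  0.0743]
top -0.008 29 [-0.023   0.0158 -0.0036  0.0804]
top -0.002 29 [-0.0232  0.0173 -0.0029  0.0746]
top 0.004 26 [-0.0228  0.0156 -0.0036  0.0743]
top 0.01 25 [-0.0216  0.0116 -0.005   0.0757]
top 0.016 28 [-0.0237  0.0155 -0.0041  0.0763]
top 0.022 29 [-0.0221  0.0096 -0.0062  0.0774]
top 0.028 29 [-0.0228  0.0164 -0.0032  0.0768]
top 0.034 27 [-0.0218  0.0177 -0.002   0.0754]
top 0.04 27 [-0.0238  0.0145 -0.0046  0.0747]
top 0.046 29 [-0.0216  0.0201 -0.0007  0.0742]
top 0.052 13 [-0.0177  0.0058 -0.006   0.0725]
top 0.058 26 [-0.0247  0.023  -0.0008  0.0695]
```

View pics/pre.png

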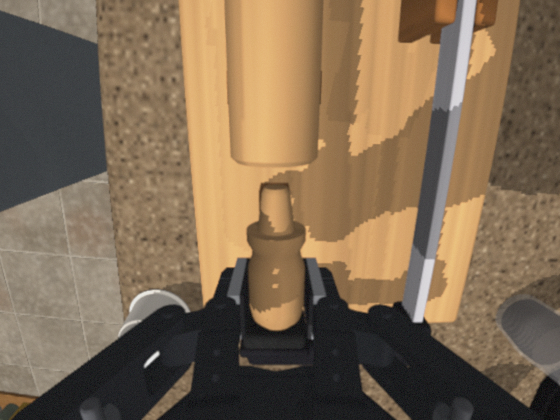

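The wrist view shows the handle gripped straight, with the tenon tip at (275,185) just short of the bored end at (275,160). The handle sits about 1.2 mm to +x of the pin axis, so I'll correct that, lower it and push it in.

```bash
python3 - <<'E'
from h import *
w=-.0012
manip.set_gripper(0.2,effort=50)
manip.move_l(P(-.1115,w,.08),max_speed=.1); f0=np.array(manip.current_force())
manip.move_l(P(-.1115,w,.0590),max_speed=.1); print("59",np.round(manip.current_force()-f0,2))
manip.move_l(P(-.1115,w,.0577),max_speed=.05); print("57.7",np.round(manip.current_force()-f0,2))
s=-.1115
while s<-.080:
    s+=.002 if s<-.098 else .001
    manip.move_l(P(s,w,.0577),max_speed=.06)
    f=np.array(manip.current_force())-f0; fa=f[:2]@d0; fl=f[:2]@n0
    print(round(s,4),np.round([fa,fl,f[2]],1),(np.array(manip.current_ee_pos())[:2]-c0)@d0)
    if fa<-15 or abs(fl)>15 or abs(f[2])>15: break
print(manip.current_time(),manip.current_grip_width())
im,W=cloud("wrist"); save(im,"ins.png"); np.save("ins.npy",W)
E
```

```text
59 [ 1.1  -0.17 -0.34]
57.7 [ 1.06 -0.03 -1.06]
-0.1095 [-0.3  0.7 -1. ] -0.10939191092901202
-0.1075 [-0.4  0.7 -0.8] -0.10737858375460729
-0.1055 [-0.8  0.8 -0.5] -0.10541422003302779
-0.1035 [-0.1  0.3 -0.2] -0.10342056313409798
-0.1015 [0.  1.  0.2] -0.10140446354471426
-0.0995 [-0.3  1.3 -1.1] -0.09939175142757088
-0.0975 [-0.7  0.8 -0.2] -0.09741248829632304
-0.0965 [-0.1  1.3 -0.4] -0.0964644443743513
-0.0955 [-0.   1.6 -0.2] -0.09545381858020735
-0.0945 [0.  1.  0.3] -0.09445180415822242
-0.0935 [ 0.9  1.3 -1.6] -0.09345813808464908
-0.0925 [ 0.1 -0.8 -0.5] -0.09243510278024877
-0.0915 [-0.   0.4 -0.8] -0.09144884892981898
-0.0905 [ 0.3  1.  -1.4] -0.09045098825078961
-0.0895 [-0.3  0.7 -1.1] -0.08944382770330533
-0.0885 [-0.6  1.1 -0.7] -0.0884369679977847
-0.0875 [-0.1  2.3 -1. ] -0.08746050386052925
-0.0865 [ 0.8  0.9 -0.8] -0.08645876857829737
-0.0855 [-0.4  1.4 -1.3] -0.08543294996873574
-0.0845 [ 0.   0.8 -0.9] -0.08444756348043145
-0.0835 [-0.3  0.8 -1. ] -0.08350439211799512
-0.0825 [-1.9  1.  -0.2] -0.08250963595395727
-0.0815 [-1.9  0.7 -1.4] -0.08144981425622844
-0.0805 [-0.9  1.  -0.6] -0.0804348782715672
-0.0795 [-9.4 -0.3 -0.3] -0.07999247039041806
17.725 0.306786878493914
```

```bash
python3 - <<'E'
from h import *
w=-.0012;s=-.0795
while s<-.070:
    s+=.001
    manip.move_l(P(s,w,.0577),max_speed=.06)
    f=np.array(manip.current_force()); fa=f[:2]@d0; fl=f[:2]@n0
    print(round(s,4),np.round([fa,fl,f[2]],1),(np.array(manip.current_ee_pos())[:2]-c0)@d0)
    if fa<-22 or abs(fl)>15 or abs(f[2])>15: break
print(manip.current_time(),manip.current_grip_width())
im,W=cloud("wrist"); save(im,"ins.png"); np.save("ins.npy",W)
A=W.reshape(-1,3); A=A[~np.isnan(A[:,0])]
s=(A[:,:2]-c0)@d0; w=(A[:,:2]-c0)@n0
for a in np.arange(-.1,-.03,.002):
    m=(s>=a)&(s<a+.002)&(abs(w)<.026)&(A[:,2]>.04)&(A[:,2]<.08)
    if m.sum()>3: print(round(a,3),m.sum(),np.round([w[m].min(),w[m].max(),A[m,2].max()],4))
E
```

```text
-0.0785 [-18.1  -1.5  -0.2] -0.07981258945556878
-0.0775 [-28.3  -3.9  -0.6] -0.07967067738847368
18.275 0.3138297747868574
-0.1 16 [-0.0042  0.0047  0.0639]
-0.098 72 [-0.012   0.0097  0.0653]
-0.096 114 [-0.0118  0.0114  0.066 ]
-0.094 126 [-0.0122  0.0122  0.0668]
-0.092 157 [-0.0154  0.0144  0.0792]
-0.09 243 [-0.0154  0.0148  0.0798]
-0.088 247 [-0.0152  0.0146  0.08  ]
-0.086 268 [-0.0151  0.0145  0.0799]
-0.084 249 [-0.0151  0.0145  0.0799]
-0.082 278 [-0.0151  0.0145  0.0797]
-0.08 262 [-0.015   0.0144  0.0798]
-0.078 258 [-0.0149  0.0143  0.0799]
-0.076 276 [-0.0151  0.0142  0.0797]
-0.074 917 [-0.026   0.026   0.0799]
-0.072 354 [-0.0259  0.0259  0.0798]
-0.07 1425 [-0.0221  0.0194  0.08  ]
-0.068 328 [-0.0197  0.0191  0.0799]
-0.066 249 [-0.0127  0.0122  0.0661]
-0.064 229 [-0.0117  0.0117  0.0653]
-0.062 193 [-0.0118  0.011   0.065 ]
-0.06 129 [-0.0115  0.0107  0.0654]
-0.058 145 [-0.0122  0.0111  0.0658]
-0.056 191 [-0.0131  0.0123  0.0674]
-0.054 124 [-0.0115  0.0106  0.0671]
-0.052 20 [-0.014   0.0105  0.0714]
-0.05 155 [-0.0187  0.0169  0.0735]
-0.048 376 [-0.0211  0.0211  0.075 ]
-0.046 434 [-0.0215  0.0218  0.0748]
-0.044 427 [-0.0215  0.0215  0.0753]
-0.042 448 [-0.0212  0.0213  0.0749]
-0.04 449 [-0.021   0.0212  0.0751]
-0.038 461 [-0.0215  0.0209  0.0748]
-0.036 464 [-0.0217  0.0217  0.0747]
-0.034 463 [-0.0213  0.0206  0.075 ]
-0.032 474 [-0.0212  0.0209  0.075 ]
```

View pics/ins.png

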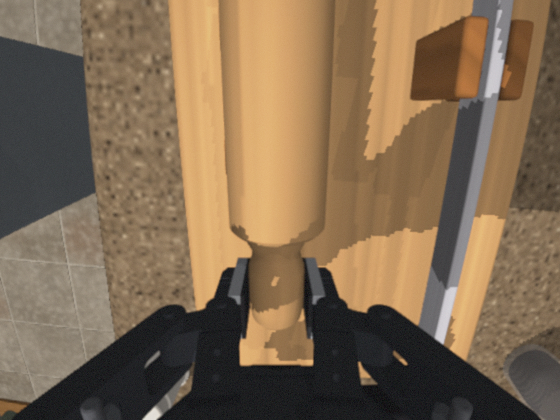

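The image shows the tenon in the bore, with the collar at (277,243) meeting the pin's end face. Pushing at 28 N gave no more travel. I'll let go and look at the clamp's grip and trigger from above.

```bash
cat >> h.py <<'E'
RS=R0(YAW)@np.array([[0,-1,0],[1,0,0],[0,0,1.]])  # half-turn family: tool y along board y
RS=np.column_stack([np.r_[-n0,0],np.r_[-d0,0],[0,0,-1.]])
E
python3 - <<'E'
from h import *
print(np.linalg.det(RS))
manip.move_l(P(-.0797,-.0012,.0577),max_speed=.06)
manip.set_gripper(.65,effort=30)
manip.move_l(P(-.0797,-.0012,.16),max_speed=.2)
print(manip.current_time())
manip.move_ptp(P(.155,.083,.27),RS); 
im,W=cloud("wrist"); save(im,"cl.png"); np.save("cl.npy",W)
for n in ["clamp_grip","trigger_grip","fixed_pad","rolling_pin"]:
    for r in manip.look_for("wrist",n)[:2]:
        a=np.array(r["at"]); print(n,a.round(4),round(r["confidence"],2),"s,w",((a[:2]-c0)@d0).round(4),((a[:2]-c0)@n0).round(4))
print(manip.current_time(),manip.current_force())
A=W.reshape(-1,3); A=A[~np.isnan(A[:,0])]
s=(A[:,:2]-c0)@d0; w=(A[:,:2]-c0)@n0
for a in np.arange(.09,.24,.004):
    o=[]
    for lo,hi in [(.05,.075),(.075,.1),(.1,.112),(.112,.124),(.124,.14),(.14,.17)]:
        m=(s>=a)&(s<a+.004)&(abs(w-.085)<.025)&(A[:,2]>lo)&(A[:,2]<hi); o.append(int(m.sum()))
    m=(s>=a)&(s<a+.004)&(abs(w-.085)<.025)&(A[:,2]>.1)
    mp=(s>=a)&(s<a+.004)&(abs(w)<.012)&(A[:,2]>.03)
    print(round(a,3),o,np.round([w[m].min(),w[m].max(),A[m,2].max()],4) if m.sum() else "", "pinline",mp.sum(),A[mp,2].max().round(3) if mp.sum() else "")
E
```

```text
-1.0000008349
19.625Traceback (most recent call last):
  File "<stdin>", line 7, in <module>
  File "scipy/spatial/transform/_rotation.pyx", line 1143, in scipy.spatial.transform._rotation.Rotation.from_matrix
ValueError: Non-positive determinant (left-handed or null coordinate frame) in rotation matrix 0: [[-0.99707  0.0765   0.     ]
 [-0.0765  -0.99707  0.     ]
 [ 0.       0.      -1.     ]].
```

```bash
sed -i '$d' h.py; sed -i '$d' h.py; echo 'RS=np.column_stack([np.r_[-n0,0],np.r_[d0,0],[0,0,-1.]])' >> h.py; tail -3 h.py
python3 - <<'E'
from h import *
print(np.linalg.det(RS), manip.current_ee_pos())
manip.move_ptp(P(.155,.083,.27),RS); 
im,W=cloud("wrist"); save(im,"cl.png"); np.save("cl.npy",W)
for n in ["clamp_grip","trigger_grip","fixed_pad","rolling_pin"]:
    for r in manip.look_for("wrist",n)[:2]:
        a=np.array(r["at"]); print(n,a.round(4),round(r["confidence"],2),"s,w",((a[:2]-c0)@d0).round(4),((a[:2]-c0)@n0).round(4))
print(manip.current_time(),manip.current_force())
A=W.reshape(-1,3); A=A[~np.isnan(A[:,0])]
s=(A[:,:2]-c0)@d0; w=(A[:,:2]-c0)@n0
for a in np.arange(.09,.24,.004):
    o=[]
    for lo,hi in [(.05,.075),(.075,.1),(.1,.112),(.112,.124),(.124,.14),(.14,.17)]:
        m=(s>=a)&(s<a+.004)&(abs(w-.085)<.025)&(A[:,2]>lo)&(A[:,2]<hi); o.append(int(m.sum()))
    m=(s>=a)&(s<a+.004)&(abs(w-.085)<.025)&(A[:,2]>.1)
    mp=(s>=a)&(s<a+.004)&(abs(w)<.012)&(A[:,2]>.03)
    print(round(a,3),o,np.round([w[m].min(),w[m].max(),A[m,2].max()],4) if m.sum() else "", "pinline",mp.sum(),A[mp,2].max().round(3) if mp.sum() else "")
E
```

```text
YAW=np.arctan2(d0[1],d0[0])
def P(s,w,z): return (*(c0+d0*s+n0*w),z)
RS=np.column_stack([np.r_[-n0,0],np.r_[d0,0],[0,0,-1.]])
1.0000008349 [ 0.44024492 -0.02896271  0.15930655]
clamp_grip [0.5055 0.1773 0.0611] 0.89 s,w 0.1211 0.0792
trigger_grip [0.5019 0.1889 0.1247] 0.73 s,w 0.1329 0.0765
fixed_pad [0.502  0.1818 0.0607] 0.63 s,w 0.1259 0.0761
rolling_pin [0.4369 0.0748 0.0665] 0.92 s,w 0.0241 0.003
20.9333 [-0.43190339  0.11159425 -0.24047727]
0.09 [26, 0, 0, 0, 0, 0] [0.0692 0.092  0.3477] pinline 91 0.068
0.094 [27, 0, 0, 0, 0, 0] [0.0694 0.0917 0.3469] pinline 89 0.068
0.098 [29, 0, 0, 0, 0, 0] [0.0684 0.0919 0.3464] pinline 92 0.068
0.102 [23, 0, 0, 0, 0, 0] [0.0689 0.0962 0.346 ] pinline 96 0.068
0.106 [24, 0, 0, 0, 0, 0] [0.0699 0.0958 0.3179] pinline 101 0.066
0.11 [28, 0, 0, 0, 0, 0] [0.0701 0.0902 0.3116] pinline 35 0.064
0.114 [29, 0, 0, 0, 0, 0] [0.0687 0.089  0.3129] pinline 29 0.07
0.118 [48, 0, 0, 0, 0, 0] [0.0661 0.0761 0.3225] pinline 91 0.072
0.122 [48, 14, 0, 0, 2, 56] [0.0648 0.094  0.3434] pinline 110 0.071
0.126 [55, 24, 0, 3, 15, 133] [0.0645 0.0952 0.3442] 
[... 961 characters left out ...]
pinline 0 
0.19 [17, 29, 14, 15, 23, 107] [0.0687 0.097  0.3158] pinline 0 
0.194 [19, 28, 1, 0, 0, 15] [0.0702 0.0953 0.3115] pinline 0 
0.198 [8, 24, 0, 0, 0, 0] [0.0714 0.0932 0.3127] pinline 0 
0.202 [7, 11, 0, 0, 0, 0] [0.0689 0.0968 0.3462] pinline 0 
0.206 [24, 0, 0, 0, 0, 0] [0.0682 0.0956 0.3467] pinline 0 
0.21 [21, 0, 0, 0, 0, 0] [0.0691 0.0919 0.3467] pinline 0 
0.214 [13, 0, 0, 0, 0, 0] [0.0691 0.0918 0.3469] pinline 0 
0.218 [0, 0, 0, 0, 0, 0] [0.0697 0.0732 0.3468] pinline 0 
0.222 [0, 0, 0, 0, 0, 0] [0.0721 0.0726 0.3444] pinline 0 
0.226 [0, 0, 0, 0, 0, 0]  pinline 0 
0.23 [0, 0, 0, 0, 0, 0]  pinline 0 
0.234 [0, 0, 0, 0, 0, 0]  pinline 0 
0.238 [0, 0, 0, 0, 0, 0]  pinline 0
```

View pics/cl.png

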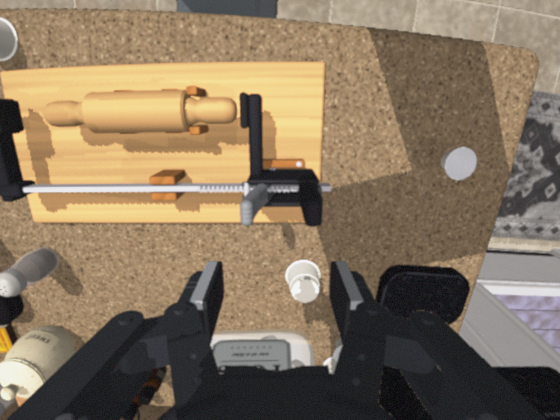

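The picture shows the handle seated (tip at (46,112)), the jaw at (12,150), the trigger at (255,200) and the grip at (310,205). In board coordinates the grip's outer face is at s≈0.1945 and the trigger face at about 0.1265. The fixed pad is about 4 mm beyond the pin's tip. I'll start with two strokes.

```bash
cat >> h.py <<'E'
def st(tag):
    f=np.array(manip.current_force())
    print(tag,"w %.1fmm F %.1f fs %.1f fw %.1f fz %.1f t %.2f"%(85*manip.current_grip_width(),manip.current_grip_force(),f[:2]@d0,f[:2]@n0,f[2],manip.current_time()))
def jaw(cam="top"):
    im,W=cloud(cam); A=W.reshape(-1,3); A=A[~np.isnan(A[:,0])]
    s=(A[:,:2]-c0)@d0; w=(A[:,:2]-c0)@n0
    m=(w>.03)&(w<.06)&(A[:,2]>.05)&(A[:,2]<.09)&(s>-.2)&(s<-.06)
    print("jaw",cam,m.sum(),np.round([s[m].min(),np.median(s[m]),s[m].max()],4) if m.sum() else "")
    return im
E
python3 - <<'E'
from h import *
jaw("top"); jaw("scene")
manip.set_gripper(1.0,effort=25)
manip.move_l(P(.157,.083,.27),max_speed=.2)
manip.move_l(P(.157,.083,.113),max_speed=.15); st("down")
manip.move_l(P(.1735,.083,.113),max_speed=.1); st("shift")
for i in range(2):
    manip.set_gripper(.435,effort=25); st("sq")
    if i==0:
        manip.set_gripper(1.0); st("open")
im=jaw("top"); jaw("scene")
im,W=cloud("wrist"); save(im,"sq.png")
E
```

```text
jaw top 49 [-0.1759 -0.1679 -0.1602]
jaw scene 55 [-0.1781 -0.1717 -0.1617]
down w 84.6mm F 0.0 fs -0.4 fw -0.4 fz 0.9 t 22.89
shift w 84.9mm F 0.0 fs 0.5 fw -0.7 fz 0.3 t 23.21
sq w 36.8mm F 4.9 fs 1.4 fw -0.1 fz 11.7 t 23.73
open w 85.2mm F 0.0 fs 0.8 fw -0.3 fz -0.8 t 24.27
sq w 36.7mm F 4.4 fs 1.1 fw 0.5 fz 10.0 t 24.79
jaw top 46 [-0.1559 -0.1483 -0.1402]
jaw scene 60 [-0.1582 -0.1508 -0.1416]
```

View pics/sq.png

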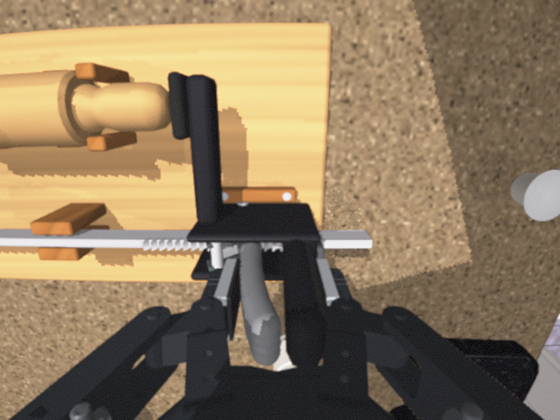

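The wrist image shows the fingers squeezing trigger (250,300) and grip (300,300), with the fixed pad at (178,105) just off the pin's tip at (170,105). The jaw has moved about 20 mm in two strokes. I'll do two more, then a careful stepped one.

```bash
python3 - <<'E'
from h import *
manip.set_gripper(1.0,effort=22)
manip.set_gripper(.435); st("sq3")
manip.set_gripper(1.0)
for g in [.7,.6,.55,.5,.46,.435]:
    manip.set_gripper(g); st("sq4 %.3f"%g)
    if manip.current_grip_force()>9: break
jaw("top"); jaw("scene")
E
```

```text
sq3 w 37.3mm F 4.7 fs 1.4 fw -0.8 fz 10.4 t 26.00
sq4 0.700 w 59.9mm F 2.7 fs 1.1 fw -0.3 fz 4.9 t 26.91
sq4 0.600 w 51.2mm F 3.2 fs 0.8 fw 0.2 fz 7.3 t 27.16
sq4 0.550 w 47.0mm F 3.8 fs 1.1 fw 0.8 fz 7.3 t 27.38
sq4 0.500 w 42.6mm F 3.9 fs 0.8 fw -0.4 fz 8.4 t 27.61
sq4 0.460 w 39.2mm F 3.8 fs 0.3 fw 0.6 fz 9.2 t 27.82
sq4 0.435 w 37.1mm F 4.3 fs 1.1 fw -0.6 fz 10.3 t 28.04
jaw top 48 [-0.1353 -0.1278 -0.1195]
jaw scene 56 [-0.1372 -0.1311 -0.1209]
```

```bash
python3 - <<'E'
from h import *
manip.set_gripper(1.0,effort=22); manip.move_l(P(.168,.083,.113),max_speed=.1); st("open")
g=.7
manip.set_gripper(g); st("%.3f"%g)
while g>.435:
    g-=.022
    manip.set_gripper(g); st("%.3f"%g)
    if manip.current_grip_force()>9.5: break
jaw("top")
E
```

```text
open w 85.2mm F 0.0 fs -0.1 fw -0.2 fz -0.3 t 28.93
0.700 w 59.8mm F 2.7 fs 0.1 fw 0.2 fz 5.4 t 29.31
0.678 w 57.9mm F 2.7 fs 2.1 fw -0.1 fz 5.8 t 29.52
0.656 w 55.9mm F 2.8 fs 1.3 fw 0.7 fz 5.0 t 29.74
0.634 w 54.2mm F 3.0 fs 1.1 fw 0.6 fz 5.7 t 29.96
0.612 w 52.3mm F 3.2 fs 1.3 fw 1.2 fz 6.9 t 30.18
0.590 w 50.4mm F 3.3 fs 0.7 fw 0.6 fz 7.4 t 30.39
0.568 w 48.4mm F 3.7 fs 0.7 fw 0.6 fz 7.5 t 30.61
0.546 w 46.9mm F 3.8 fs 0.7 fw -0.4 fz 8.4 t 30.82
0.524 w 44.8mm F 3.8 fs 1.0 fw 0.2 fz 9.0 t 31.04
0.502 w 42.8mm F 3.9 fs 0.7 fw -0.0 fz 9.0 t 31.26
0.480 w 41.2mm F 4.0 fs 0.7 fw -0.0 fz 9.7 t 31.48
0.458 w 39.3mm F 4.1 fs 2.3 fw 0.8 fz 9.2 t 31.69
0.436 w 37.3mm F 4.7 fs 1.9 fw -0.8 fz 10.7 t 31.91
0.414 w 36.2mm F 17.3 fs 1.9 fw -1.3 fz 11.9 t 32.12
jaw top 53 [-0.1307 -0.1232 -0.1145]
```

```bash
python3 - <<'E'
from h import *
manip.set_gripper(1.0,effort=22); manip.move_l(P(.163,.083,.113),max_speed=.1); st("open")
g=.72
manip.set_gripper(g); st("%.3f"%g)
while g>.43:
    g-=.016
    manip.set_gripper(g); st("%.3f"%g)
    if manip.current_grip_force()>9: break
jaw("top"); im,W=cloud("wrist"); save(im,"s6.png")
E
```

```text
open w 84.9mm F 0.9 fs -2.6 fw -0.7 fz -1.8 t 32.97
0.720 w 61.4mm F 4.3 fs -8.8 fw -0.9 fz 5.7 t 33.33
0.704 w 60.2mm F 4.6 fs -8.7 fw -0.1 fz 6.2 t 33.55
0.688 w 58.5mm F 4.8 fs -9.6 fw -0.3 fz 6.7 t 33.77
0.672 w 57.2mm F 4.9 fs -9.0 fw -0.2 fz 6.5 t 33.98
0.656 w 56.1mm F 5.1 fs -10.5 fw -0.4 fz 7.0 t 34.20
0.640 w 54.7mm F 5.4 fs -9.8 fw -0.5 fz 8.4 t 34.42
0.624 w 52.8mm F 5.9 fs -8.0 fw -1.6 fz 9.8 t 34.63
0.608 w 52.1mm F 6.3 fs -5.4 fw -0.9 fz 9.8 t 34.85
0.592 w 50.4mm F 6.8 fs -1.5 fw -3.8 fz 10.3 t 35.07
0.576 w 49.2mm F 7.6 fs 1.6 fw -2.8 fz 11.9 t 35.28
0.560 w 47.8mm F 8.6 fs 2.5 fw -2.8 fz 12.8 t 35.50
0.544 w 46.7mm F 9.4 fs 3.5 fw -4.7 fz 12.9 t 35.72
jaw top 48 [-0.1259 -0.1189 -0.1098]
```

```bash
python3 - <<'E'
from h import *
g=.544; s=.163
while g>.45:
    g-=.012
    manip.set_gripper(g)
    f=np.array(manip.current_force())[:2]@d0
    if abs(f)>2.5:
        s+=.0006*np.sign(f); manip.move_l(P(s,.083,.113),max_speed=.02)
    st("%.3f s %.4f"%(g,s))
    if manip.current_grip_force()>12.2: break
jaw("top"); im,W=cloud("wrist"); save(im,"s7.png")
E
```

```text
0.532 s 0.1636 w 45.5mm F 10.1 fs 1.9 fw -3.7 fz 14.9 t 36.28
0.520 s 0.1636 w 45.7mm F 10.2 fs 2.3 fw -5.4 fz 14.1 t 36.50
0.508 s 0.1636 w 45.9mm F 10.2 fs 2.4 fw -3.8 fz 15.2 t 36.72
0.496 s 0.1636 w 45.7mm F 10.2 fs 2.2 fw -4.3 fz 14.9 t 36.93
0.484 s 0.1642 w 44.5mm F 11.3 fs 1.4 fw -5.0 fz 16.7 t 37.40
0.472 s 0.1642 w 44.9mm F 11.3 fs 0.9 fw -4.3 fz 16.2 t 37.62
0.460 s 0.1642 w 44.6mm F 11.3 fs 1.8 fw -3.8 fz 15.6 t 37.83
0.448 s 0.1642 w 44.5mm F 11.3 fs 0.9 fw -4.1 fz 15.3 t 38.05
jaw top 47 [-0.1254 -0.1178 -0.1092]
```

View pics/s7.png

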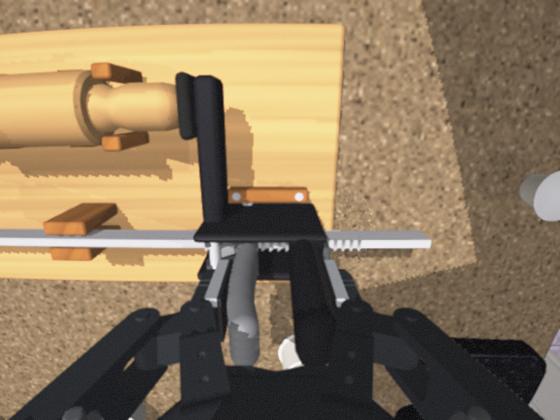

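The wrist image shows the trigger squeezed at (243,300) and the fixed pad at (185,105) now touching the pin's tip at (178,105). The fingers stalled at 44.5 mm, limited by the effort setting. Before going on I'll check the seated length offline in the earlier cloud, then add a little more squeeze.

```bash
python3 - <<'E'
from h import *
W=np.load("cl.npy"); A=W.reshape(-1,3); A=A[~np.isnan(A[:,0])]
s=(A[:,:2]-c0)@d0; w=(A[:,:2]-c0)@n0
m=(abs(w)<.02)&(A[:,2]>.045)&(A[:,2]<.08)
for a in np.arange(-.112,.118,.002):
    k=m&(s>=a)&(s<a+.002)
    if (a<-.03 or a>.10) and k.sum(): print(round(a,3),k.sum(),np.round([w[k].min(),w[k].max(),A[k,2].max()],4))
E
python3 - <<'E'
from h import *
s=.1642; w0=manip.current_grip_width(); g=w0
manip.set_gripper(g-.008,effort=30); st("a")
while g>w0-.06:
    g-=.008
    manip.set_gripper(g,effort=30)
    f=np.array(manip.current_force())[:2]@d0
    if abs(f)>3: s+=.0005*np.sign(f); manip.move_l(P(s,.083,.113),max_speed=.02)
    st("%.3f s %.4f"%(g,s))
    if manip.current_grip_force()>12.8: break
jaw("top")
E
```

```text
-0.104 1 [0.0014 0.0014 0.0601]
-0.102 4 [-0.0007  0.0036  0.0624]
-0.1 14 [-0.0112  0.008   0.0646]
-0.098 31 [-0.0122  0.0115  0.0658]
-0.096 26 [-0.0121  0.0103  0.0665]
-0.094 32 [-0.0131  0.0127  0.0664]
-0.092 44 [-0.013   0.0127  0.0668]
-0.09 41 [-0.0129  0.0128  0.0669]
-0.088 42 [-0.0129  0.0128  0.0671]
-0.086 40 [-0.0138  0.0129  0.0666]
-0.084 47 [-0.0138  0.013   0.0668]
-0.082 40 [-0.0126  0.013   0.0671]
-0.08 46 [-0.0136  0.0131  0.067 ]
-0.078 47 [-0.0136  0.0131  0.067 ]
-0.076 49 [-0.0135  0.0132  0.0666]
-0.074 38 [-0.0135  0.0121  0.0666]
-0.072 61 [-0.0134  0.0123  0.0668]
-0.07 58 [-0.0134  0.0125  0.0664]
-0.068 51 [-0.0122  0.0115  0.0654]
-0.066 48 [-0.0121  0.0113  0.0643]
-0.064 35 [-0.011   0.0104  0.0639]
-0.062 27 [-0.0098  0.0092  0.064 ]
-0.06 20 [-0.0097  0.0104  0.0655]
-0.058 28 [-0.0118  0.0103  0.0665]
-0.056 30 [-0.0107  0.0114  0.0666]
-0.054 3 [-0.0034 -0.0003  0.0665]
-0.052 9 [-0.0084  0.0124  0.0711]
-0.05 29 [-0.0197  0.019   0.0727]
-0.048 72 [-0.0197  0.019   0.0738]
-0.046 61 [-0.0195  0.0191  0.0733]
-0.044 67 [-0.0195  0.0191  0.0742]
-0.042 70 [-0.0195  0.0192  0.074 ]
-0.04 69 [-0.0193  0.0193  0.0741]
-0.038 61 [-0.0192  0.0194  0.0741]
-0.036 71 [-0.0192  0.0194  0.0744]
-0.034 72 [-0.0191  0.0195  0.074 ]
-0.032 67 [-0.019   0.0195  0.0748]
0.1 47 [-0.0127  0.0131  0.0682]
0.102 52 [-0.0127  0.0119  0.0676]
0.104 48 [-0.0126  0.0119  0.0666]
0.106 55 [-0.0127  0.012   0.0661]
0.108 47 [-0.0107  0.0099  0.0652]
0.11 35 [-0.0087  0.0078  0.0636]
0.116 41 [-0.0171  0.0167  0.0705]
a w 43.9mm F 9.5 fs 0.7 fw -2.9 fz 15.2 t 38.37
0.519 s 0.1642 w 44.6mm F 9.5 fs 0.8 fw -2.6 fz 14.6 t 38.58
0.511 s 0.1642 w 44.0mm F 10.7 fs 1.9 fw -3.2 fz 14.6 t 38.80
0.503 s 0.1642 w 43.3mm F 12.8 fs 2.8 fw -2.9 fz 15.8 t 39.02
0.495 s 0.1642 w 42.2mm F 14.6 fs 2.3 fw -3.4 fz 16.4 t 39.23
jaw top 47 [-0.1256 -0.1184 -0.11  ]
```

```bash
python3 - <<'E'
from h import *
manip.dwell(.6); st("hold"); manip.dwell(.4); st("hold")
a,_=manip.grab_frame("top"); b,_=manip.grab_frame("scene")
c=np.hstack([cv2.resize(a[180:280,180:340],(400,250),interpolation=cv2.INTER_CUBIC),cv2.resize(b[170:270,180:340],(400,250),interpolation=cv2.INTER_CUBIC)])
save(c,"fin.png")
for n,cam in [("glue_bottle","scene"),("pod_a","scene"),("cream_cup","scene"),("small_bottle","scene")]:
    r=manip.look_for(cam,n); print(n,np.round(r[0]["at"],3) if r else None)
E
```

```text
hold w 42.6mm F 14.6 fs 3.1 fw -3.9 fz 16.6 t 39.88
hold w 42.4mm F 14.6 fs 3.1 fw -3.8 fz 15.5 t 40.28
glue_bottle [ 0.603 -0.237  0.068]
pod_a [ 0.349 -0.146  0.035]
cream_cup [0.464 0.435 0.028]
small_bottle [ 0.587 -0.393  0.04 ]
```

View pics/fin.png

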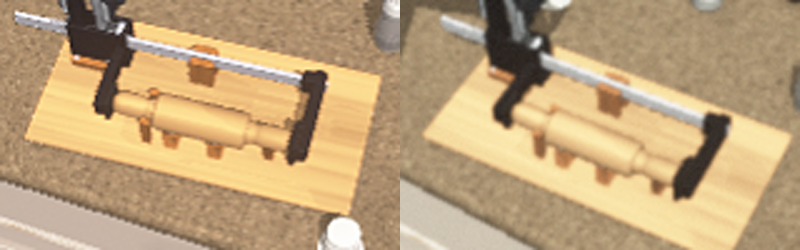

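The final crops show the pin held between the fixed pad at (108,100) and the sliding jaw at (298,140). The handle's collar is flush with the roller at (250,132), the bystanders haven't moved, and the squeeze holds steady at 14.6 N on the finger, which is about 24 N at the pad.

```bash
python3 -c "
from bench import manip
print(manip.sign_off())"
```

```text
the job is handed in; nothing more can be done
None
```

The job is handed in: the handle looks fully home in the pin, and the arm is still holding the trigger squeezed at about 24 N on the pad, roughly half its give as estimated from finger force, not measured directly.

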